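Put away the inspected pencils: good one in the hidden drawer, reject in the tin

TASK

Two finished pencils have been inspected. Press the brass stud on top of the little beech chest so that its hidden drawer springs out, lay the good pencil (chrome end) in the drawer without dropping it in, and push the drawer shut until it latches; the reject (orange cap) goes into the blue tin, in any order. Leave the tin, the steel clutch housing and the barrels in their stand where they are.

Things in the scene. Friction and masses are not known exactly. Their poses are not given: they have to be found in the camera images.
- chest: Fixed low beech chest, 160 mm deep (x), 205 mm wide (y), 66 mm high, all pale wood. Origin: centre of its underside, on the table. Its -x axis points out of its front towards the robot (turned up to 0.2 rad). The whole front is the face of a hidden drawer without a handle, which stands 92 mm from the origin when flush.
- drawer (a joint): How far the hidden drawer is out, in m, along the chest's -x axis: about 0.003 when latched shut, 0.110 fully open. When the stud is pressed it springs out by itself in under 1.5 s and stays out. To shut it, push its front in slowly (under 0.1 m/s; it is damped) along the chest's +x (spring 1 to 4 N; the catch near the end brings it to about 10 N) to 0 (the end stop), then let go: the catch holds it at about 0.003.
- drawer_floor (a point): Centre of the drawer's inner floor, on the floor surface (13 mm above the table); it moves with the drawer. Axes as the chest's. The inside measures 105 mm (x) by 175 mm (y), with walls 5 mm thick and 30 mm high above the floor, so a pencil lies in it along y. Only with the drawer fully open is all but the last 5 mm clear of the chest top.
- drawer_front (a point): Middle of the drawer's flat outer front face, 50 mm above the table; it moves with the drawer. The front is 205 mm wide, 12 mm thick and reaches from 4 to 64 mm above the table.
- stud_top (a point): Centre of the top of the round brass push stud, 30 mm in diameter, standing 14 mm proud of the chest's top (80 mm above the table).
- stud (a joint): How far the stud is pressed down, in m: 0 up, 0.008 fully down. It springs back. It takes 2 N to start and about 5 N to be fully down; the drawer is released somewhere between 0.002 and 0.005.
- good_mid (a point): Centre of the good pencil: grey eight-sided barrel 18 mm across the flats, 136 mm long in all, lying along its own x axis; pointed steel nose to -x, 32 mm chrome end to +x. About 50 g. Starts lying on the cork mat with its centre 12 mm above the table.
- reject_mid (a point): Centre of the reject: the same pencil with a 32 mm translucent orange cap in place of the chrome end (to +x). Same size and pose; its place and the good one's may be swapped.
- mat: Fixed cork mat, 210 mm (x) by 200 mm (y), 3 mm thick, on which the pencils lie side by side, about 100 mm apart. Origin under its centre. On the left or on the right of the chest, the tin on the other side.
- tin_floor (a point): Centre of the inner floor of the open blue enamel tin (4 mm above the table). Outside 200 mm (its x) by 140 mm (its y), 55 mm high with a white rim, walls 4 mm; inside 192 by 132 mm. Loose, about 0.6 kg.
- housing_mid (a point): Bystander: steel clutch housing standing upright, 34 mm in diameter, 66 mm high; the point is half-way up. Beyond the mat or the tin, on the side away from the stand.
- barrel0_center (a point): Bystander: one of five grey barrels, 14 mm in diameter, 120 mm long, upright in the slots of a beech stand (50 x 130 mm, 45 mm high) beyond the mat or the tin; the point is its centre, 70 mm above the table (top at 130 mm).
- barrel1_center (a point): Bystander: the next barrel in the stand, 24 mm along; as barrel0.
- barrel2_center (a point): Bystander: the next barrel in the stand, 24 mm along; as barrel0.
- barrel3_center (a point): Bystander: the next barrel in the stand, 24 mm along; as barrel0.
- barrel4_center (a point): Bystander: the next barrel in the stand, 24 mm along; as barrel0.
There are look-alikes about, which are no part of the job. Leave any green, pink or purple look-alike of the part that bears good_mid alone.

How it is judged:
On the way, in this order (a step that is already met when the one before it is completed fails the run):
1. the stud is pressed (value of joint stud above 0.0015 m).
2. the drawer has sprung fully open (value of joint drawer above 0.095 m), for 0.1 s.
3. the good pencil is lowered inside the open drawer while still in the fingers (its centre less than 40 mm above the drawer's floor) (x of good_mid in the frame of drawer_floor between -0.06 and 0.06 m and y of good_mid in the frame of drawer_floor between -0.095 and 0.095 m and z of good_mid in the frame of drawer_floor between 0 and 0.04 m and contact force between the fingers and good above 0.2 N).
4. the good pencil lies released on the drawer's floor (x of good_mid in the frame of drawer_floor between -0.053 and 0.053 m and y of good_mid in the frame of drawer_floor between -0.088 and 0.088 m and z of good_mid in the frame of drawer_floor between 0 and 0.016 m and contact force between the fingers and good below 0.05 N), for 0.2 s.
5. the drawer is latched shut with the good pencil inside (value of joint drawer below 0.007 m and value of joint stud below 0.003 m and x of good_mid in the frame of drawer_floor between -0.053 and 0.053 m and y of good_mid in the frame of drawer_floor between -0.088 and 0.088 m and z of good_mid in the frame of drawer_floor between 0 and 0.016 m), for 0.2 s.
At the end, for the whole second after the job is handed in: The drawer is latched shut (less than 7 mm out, stud up again to within 3 mm) with the good pencil lying on its floor; the reject lies inside the tin, its centre less than 30 mm above the tin's floor; both at rest (all of step 5 and x of reject_mid in the frame of tin_floor between -0.096 and 0.096 m and y of reject_mid in the frame of tin_floor between -0.066 and 0.066 m and z of reject_mid in the frame of tin_floor between 0 and 0.03 m and linear speed of each of good, reject below 0.02 m/s); the robot touches nothing.
It fails at once if the clutch housing or a barrel in the stand is moved more than 30 mm (distance of any of housing_mid, barrel0_center, barrel1_center, barrel2_center, barrel3_center, barrel4_center from where it was at the start of the episode above 0.03 m).
It fails at once if the tin is moved more than 40 mm (distance of tin_floor from where it was at the start of the episode above 0.04 m).
It also fails if it takes over 72 s, if anything falls off the work surface, if the arm or the gripper's body presses on something with over 40 N, if the wrist force passes 120 N, or if a joint passes its speed limit or range.

ROBOT

A 6-joint arm with a two-finger parallel gripper is mounted at the origin on the work surface. World frame = base frame: x ahead of the robot, y to its left, z up, the work surface at z = 0. Lengths are in m, angles in rad, forces in N, time in s.
With the tool pointing down it reaches from about 0.25 to 0.725 m from the base axis. Payload 4 kg.
Tool frame: the origin (TCP) lies on the centre line of the jaws, within the pads' length; the fingertips stand 11 mm ahead of it and the grasp point (between the pads) lies 8 mm behind it; z points along the fingers, x is the direction in which the jaws open and shut, and the axes are right-handed (so a half turn about z gives the same grasp; the last joint's range is limited). The gripper opens to 85 mm and grips with 20 to 120 N. Pads are 22 mm wide; open, the fingers measure 114 mm over their backs; the gripper's body (76 mm by 85 mm) begins 54 mm behind the grasp point. The pads swing forward as they close: fully open they stand 13 mm farther back than shut.
Start: joints at [1.327, 0.241, 0.005, 1.335, 0, 1.571], TCP at [0.121, 0.485, 0.242] pointing down, gripper open.
Joint ranges: [-2.72, 2.72], [-1.05, 1.87], [-1.09, 1.28], [-1.99, 2.15], [-1.42, 1.44], [-3.14, 3.14]. Speed limits (rad/s): [2.79, 2.79, 3.14, 3.14, 3.14, 3.14].

INTERFACE

Orientations are given as a unit quaternion [x, y, z, w].
In Python, from workcell import bot, viewer, order gives the robot as it stands. The module is installed in compiled form; this text tells all that it offers.
- The arm moves only by the tool send_rows, never from a script. Its argument "increments" is a list that holds one entry, the list of rows, each a list of 4 numbers: the shift along the tool's x, y, z in m, then the turn about the tool's z in degrees. A call has exactly 8 rows; each row shifts and turns the pose as measured when the row begins, along the tool's axes as they then stand; what a row does not reach is not made up. A row lasts 1/10 s, in which the tool goes at most 50 mm and 8.59 degrees, less where a joint would pass 70% of its speed; a pose out of reach is approached as far as the arm can. A call is refused whole if a number of a shift passes 0.05 or a number of a turn 8.59, either way. A call with a gripper value outside its range is refused whole. "hand" is the closure, from -1 (fully open) to 1 (shut), so that 0 is half open, set as the call begins (left out, the last holds). The fingers move at their own pace and stop on an object; the grip force is fixed at half the most. Time passes only in rows, so rows that do not move let the fingers close, or fill a call up. It gives the time, the measured TCP pose, the force and the opening at its end, in the units of the state.
- bot.get_obs(): the state, without advancing time (a new reading comes with each control period).
- viewer.camera(name): name is "scene" or "top" or "wrist"; returns a dict with "image" (400x640x3 uint8, red, green, blue), "range_z" (400x640 float32, m along the optical axis (not along the pixel's ray), 0 where there is no reading), "camera_matrix" (3x3 intrinsics, pixels), "eye" and "rotation" of the camera in the world. Camera axes: x right, y down, z forward; pixel columns grow to the right and rows downward; lengths in m; the calibration is good to about 2 mm. A picture is of the moment at which its call begins.
- order.job_done(): hands the job in, once; it reports no verdict.
The state is a dict: "clock": time; "joint_pos": joint angles; "joint_vel": joint speeds; "tau": joint torques, N m; "eef_pos": TCP position; "tool_rot": TCP orientation; "ft_force": force on the tool from outside, world axes, zero at the start; "ft_torque": the same for the moment, N m; "grip_width": finger opening in m.
Only numpy, scipy, OpenCV 4.12 (cv2) and the standard library are available. Lean on these libraries where they do the work, as an engineer would, in place of code of your own. Each camera call takes 0.05 s, during which the arm holds its last target.

## Working session

There is one attempt and no reset: what is moved stays moved. The work goes in short steps, Python scripts to look and compute and a tool call to move; the robot and the scene stay as the last step left them, time stands still between calls to the robot, and variables do not carry over. Pictures are saved under pics/ and viewed, and the job is handed in when it is done.

Besides the shell and the picture viewer there is one more tool, called after "Request:" as name(argument=value, ...), one argument or row to a line, values as JSON. send_rows: Moves the arm, as the interface text tells. Its arguments: {"type":"object","properties":{"increments":{"type":"array","items":{"type":"array","items":{"type":"array","items":{"type":"number"}}}},"hand":{"type":"number"}},"required":["increments"]}

```bash
mkdir -p pics; cat > h.py <<'E'
import numpy as np, cv2, json
from workcell import bot, viewer, order
def shot(n,tag):
    c=viewer.camera(n); cv2.imwrite(f'pics/{tag}.png',c['image'][:,:,::-1]); np.savez(f'pics/{tag}.npz',**c); return c
def load(tag): return dict(np.load(f'pics/{tag}.npz'))
def px(c,u,v,z=None):
    K=c['camera_matrix'];d=np.linalg.inv(K)@[u,v,1.];R=c['rotation'];e=c['eye']
    if z is None: return e+R@(d*c['range_z'][int(v),int(u)])
    w=R@d; return e+w*(z-e[2])/w[2]
E
python3 - <<'E'
from h import *
o=bot.get_obs();print({k:np.round(v,3) for k,v in o.items()})
for n in['scene','top']:
    c=shot(n,n+'0');print(n,c['eye'],np.round(c['rotation'],3),c['camera_matrix'])
E
```

```text
{'clock': np.float64(0.0), 'joint_pos': array([1.327, 0.241, 0.004, 1.335, 0.   , 1.571]), 'joint_vel': array([ 0.001,  0.   , -0.   ,  0.001, -0.   ,  0.001]), 'tau': array([-0.0000e+00, -3.7231e+01,  2.5241e+01,  1.7000e-02,  0.0000e+00,
        0.0000e+00]), 'eef_pos': array([0.121, 0.485, 0.241]), 'tool_rot': array([ 0.788,  0.616, -0.001,  0.001]), 'ft_force': array([0.909, 0.555, 1.211]), 'ft_torque': array([-0.004, -0.006,  0.035]), 'grip_width': np.float64(0.085)}
scene [1.23567794 0.49231702 0.78761907] [ 0.466  0.774 -0.371 -0.215] [[405.26650242   0.         321.49897479]
 [  0.         405.26650242 194.91135316]
 [  0.           0.           1.        ]]
top [0.34478352 0.09249    1.41163447] [-0.705  0.708 -0.038  0.035] [[467.5883283    0.         318.37580543]
 [  0.         467.5883283  195.64942512]
 [  0.           0.           1.        ]]
```

```bash
sed -i "s/R=c\['rotation'\]/R=Rot.from_quat(c['rotation']).as_matrix()/; 1a from scipy.spatial.transform import Rotation as Rot" h.py
```

```text
(no output)
```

View pics/top0.png

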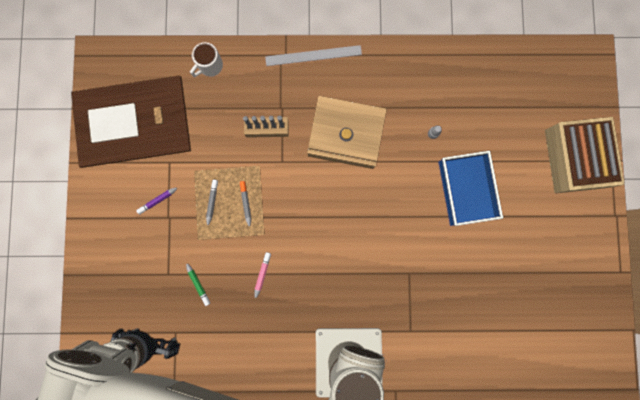

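View pics/scene0.png

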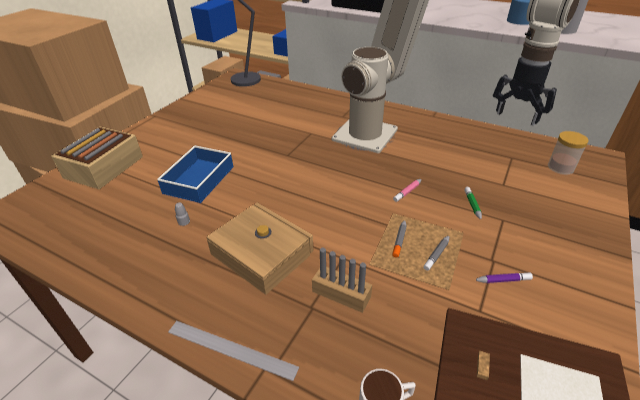

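```bash
python3 - <<'E'
from h import *
c=load('top0');im=c['image'][:,:,::-1]
a=cv2.resize(im[160:245,185:275],None,fx=6,fy=6,interpolation=cv2.INTER_CUBIC)
cv2.imwrite('pics/c1.png',a)
a=cv2.resize(im[90:230,300:510],None,fx=3.8,fy=3.8,interpolation=cv2.INTER_CUBIC)
cv2.imwrite('pics/c2.png',a)
E
```

```text
(no output)
```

View pics/c1.png

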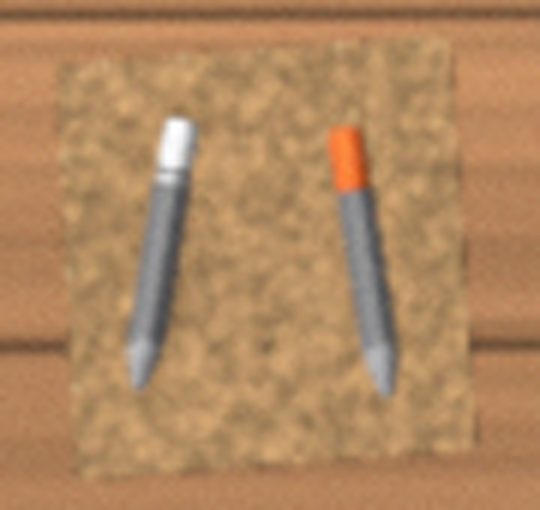

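View pics/c2.png

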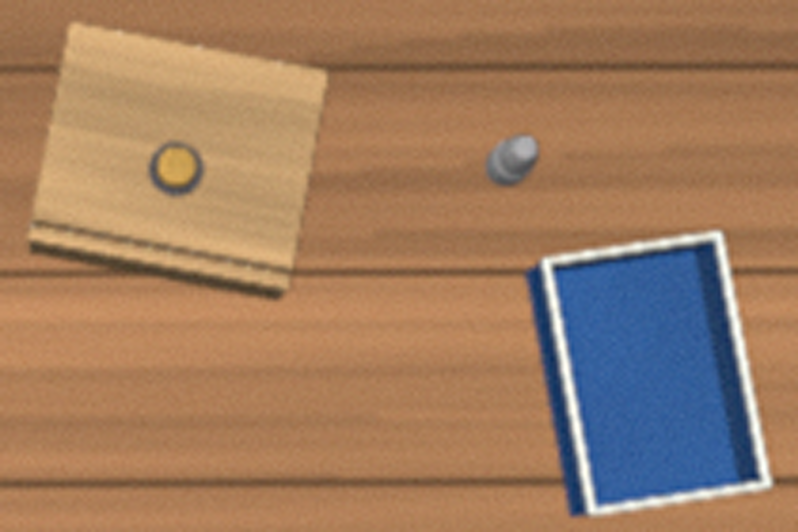

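```bash
python3 - <<'E'
from h import *
c=load('top0')
def P(n,u,v,z): 
    p=px(c,u,v,z); print(n,np.round(p,4), np.round(px(c,u,v),3)); return p
a=P('gEnd',214,181,.012);b=P('gNose',208,224.5,.012);print((a+b)/2,np.linalg.norm(a-b),np.degrees(np.arctan2(*(a-b)[1::-1])))
a=P('rEnd',242.3,181,.012);b=P('rNose',249,226,.012);print((a+b)/2,np.linalg.norm(a-b),np.degrees(np.arctan2(*(a-b)[1::-1])))
q=[P('ch',*x,.066) for x in[(319,96.3),(385.8,109.2),(374.2,167.1),(308.4,153.7)]]
for i in range(4):
    d=q[(i+1)%4]-q[i];print(np.linalg.norm(d),np.degrees(np.arctan2(d[1],d[0])))
P('stud',346.6,133.4,.08)
q=[P('tin',*x,.055) for x in[(443.4,159),(489.5,151.8),(502,217.6),(455.8,224.7)]]
for i in range(4):
    d=q[(i+1)%4]-q[i];print(np.linalg.norm(d),np.degrees(np.arctan2(d[1],d[0])))
print(sum(q)/4)
P('housing',437,129,.066);P('b0',247.5,121,.13);P('b4',282,121,.13)
E
```

```text
gEnd [0.5344 0.4006 0.012 ] [0.533 0.398 0.023]
gNose [0.4034 0.4161 0.012 ] [0.403 0.416 0.012]
[0.46891696 0.40832416 0.012     ] 0.13190476833086506 -6.76607845262364
rEnd [0.5341 0.3153 0.012 ] [0.533 0.314 0.018]
rNose [0.3984 0.2936 0.012 ] [0.399 0.295 0.004]
[0.46621965 0.30445403 0.012     ] 0.1373764105721694 9.050999684517992
ch [0.7785 0.083  0.066 ] [0.779 0.083 0.066]
ch [ 0.7387 -0.114   0.066 ] [ 0.739 -0.114  0.065]
ch [ 0.566  -0.0768  0.066 ] [ 0.571 -0.081  0.035]
ch [0.6063 0.1148 0.066 ] [0.608 0.115 0.059]
0.20090933739420166 -101.42366431941048
0.1766482812903823 167.84986373251934
0.19574544294860682 78.1019760774049
0.17503803664668402 -10.464244307784574
stud [0.663  0.0035 0.08  ] [0.662 0.004 0.083]
tin [ 0.5911 -0.2824  0.055 ] [ 0.59  -0.281  0.059]
tin [ 0.6121 -0.4192  0.055 ] [ 0.611 -0.418  0.058]
tin [ 0.4178 -0.4474  0.055 ] [ 0.418 -0.447  0.057]
tin [ 0.3978 -0.3122  0.055 ] [ 0.398 -0.312  0.055]
0.13842156776488757 -81.28362267648205
0.1963356269352283 -171.7425690275772
0.13667676281265667 98.41447193025073
0.19560922598340647 8.767357119777895
[ 0.50465778 -0.36529216  0.055     ]
housing [ 0.6785 -0.2634  0.066 ] [ 0.679 -0.264  0.064]
b0 [0.6875 0.2839 0.13  ] [0.691 0.286 0.117]
b4 [0.6871 0.1874 0.13  ] [0.695 0.19  0.099]
```

Request:
send_rows(
  increments=[
    [[-0.021,0.04,0,0],[-0.021,0.04,0,0],[-0.021,0.04,0,0],[-0.021,0.04,0,0],[-0.021,0.04,0,0],[-0.021,0.04,0,0],[-0.021,0.04,0,0],[-0.021,0.04,0,0]],
  ],
  hand=1,
)

```text
clock: 0.9
eef_pos: [0.3955, 0.2402, 0.2378]
tool_rot: [0.783, 0.622, -0.003, 0.001]
ft_force: [0.8, 0.3, 0.5]
grip_width: 0.0
```

```bash
cat >> h.py <<'E'
def to(x,y,z,phi=None):
    o=bot.get_obs();p=o['eef_pos'];R=Rot.from_quat(o['tool_rot']).as_matrix()
    ph=np.degrees(np.arctan2(R[1,0],R[0,0]))
    d=R.T@(np.array([x,y,z])-p)
    print('t',round(float(o['clock']),2),'p',np.round(p,4),'phi',round(ph,2),'tilt',np.round(R[2],3),'d',np.round(d,4),'turn',None if phi is None else round(ph-phi,2),'w',round(float(o['grip_width']),4),'F',np.round(o['ft_force'],1))
    if phi is not None:
        a=np.radians(phi); print(' d in target phi', np.round(Rot.from_matrix([[np.cos(a),np.sin(a),0],[np.sin(a),-np.cos(a),0],[0,0,-1]]).as_matrix().T@(np.array([x,y,z])-p),4))
E
python3 -c "
from h import *
to(.663,.0035,.13)"
```

```text
t 0.9 p [0.3955 0.2402 0.2378] phi 76.89 tilt [-0.006 -0.003 -1.   ] d [-0.1692  0.3145  0.1078] turn None w 0.0 F [0.8 0.3 0.5]
```

Request:
send_rows(
  increments=[
    [[-0.021,0.039,0.008,0],[-0.021,0.039,0.008,0],[-0.021,0.039,0.012,0],[-0.021,0.039,0.012,0],[-0.021,0.039,0.012,0],[-0.021,0.039,0.012,0],[-0.021,0.039,0.012,0],[-0.02,0.039,0.012,0]],
  ],
)

```text
clock: 1.7
eef_pos: [0.6698, -0.0061, 0.1449]
tool_rot: [0.784, 0.621, -0.003, -0.001]
ft_force: [0.3, 0.7, 0.9]
grip_width: 0.0001
```

```bash
python3 -c "
from h import *
to(.663,.0035,.095)
shot('wrist','w1');shot('scene','s1')"
```

```text
t 1.7 p [ 0.6698 -0.0061  0.1449] phi 76.76 tilt [-0.004 -0.005 -1.   ] d [ 0.008  -0.0086  0.0499] turn None w 0.0001 F [0.3 0.7 0.9]
```

View pics/w1.png

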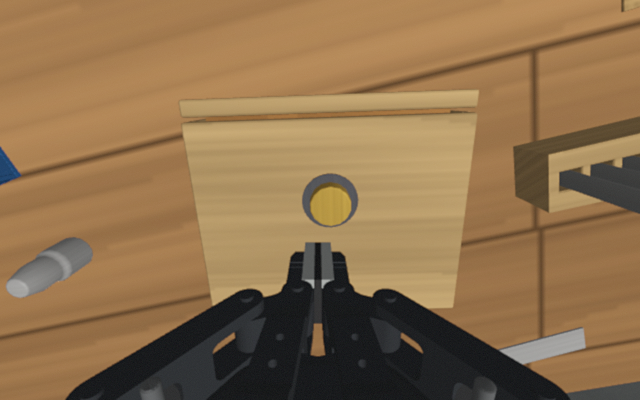

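```bash
python3 -c "
from h import *
c=load('w1')
print('stud',px(c,330,205),px(c,330,205,.08))
q=[px(c,u,v,z) for u,v,z in [(183,125,.066),(473,112,.066),(453,306,.066),(214,306,.066)]]
print(np.round(q,4)); 
a=px(c,181,101,.064);b=px(c,478,91,.064);print('front',a,b,np.linalg.norm(a-b),(a+b)/2,np.degrees(np.arctan2(*(b-a)[1::-1]))-90)
"
```

```text
stud [0.59053148 0.01209057 0.27782241] [0.66084672 0.00377361 0.08      ]
[[ 0.5852 -0.0835  0.066 ]
 [ 0.6222  0.1126  0.066 ]
 [ 0.778   0.0851  0.066 ]
 [ 0.7325 -0.1125  0.066 ]]
front [ 0.56981462 -0.07986065  0.064     ] [0.6094887  0.11777559 0.064     ] 0.20157905192011996 [0.58965166 0.01895747 0.064     ] -11.350857661317107
```

Request:
send_rows(
  increments=[
    [[0.004,-0.0045,0.01,0],[0.004,-0.004,0.01,0],[0,0,0.01,0],[0,0,0.01,0],[0,0,0.008,0],[0,0,0.004,0],[0,0,0.003,0],[0,0,0,0]],
  ],
)

```text
clock: 2.6
eef_pos: [0.6603, 0.0035, 0.0842]
tool_rot: [0.784, 0.62, -0.006, -0.0]
ft_force: [-2.9, -1.4, 4.1]
grip_width: -0.0001
```

```bash
python3 -c "
from h import *
to(.663,.0035,.095)
shot('wrist','w2')"
```

```text
t 2.6 p [0.6603 0.0035 0.0842] phi 76.65 tilt [-0.008 -0.008 -1.   ] d [ 0.0006  0.0025 -0.0108] turn None w -0.0001 F [-2.9 -1.4  4.1]
```

View pics/w2.png

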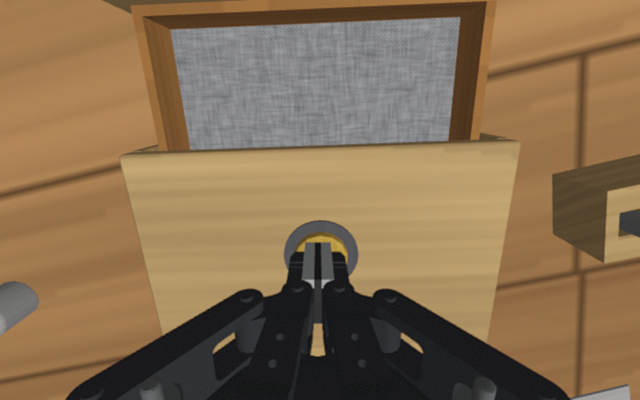

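Request:
send_rows(
  increments=[
    [[0,0,-0.03,0],[0,0,-0.035,0],[0.035,-0.028,-0.01,0],[0.035,-0.028,-0.005,0],[0.035,-0.028,0,0],[0.035,-0.028,0,0],[0.035,-0.028,0,0],[0.035,-0.028,0,0]],
  ],
)

```text
clock: 3.45
eef_pos: [0.5471, 0.2516, 0.1695]
tool_rot: [0.788, 0.615, -0.001, -0.001]
ft_force: [0.8, -0.1, 0.2]
grip_width: -0.0002
```

```bash
python3 -c "
from h import *
to(.469,.408,.15,83.2)
shot('wrist','w3');shot('top','t3')"
```

```text
t 3.45 p [0.5471 0.2516 0.1695] phi 75.94 tilt [ 0.001 -0.003 -1.   ] d [ 0.1327 -0.1137  0.0199] turn -7.26 w -0.0002 F [ 0.8 -0.1  0.2]
 d in target phi [ 0.1461 -0.096   0.0195]
```

View pics/w3.png

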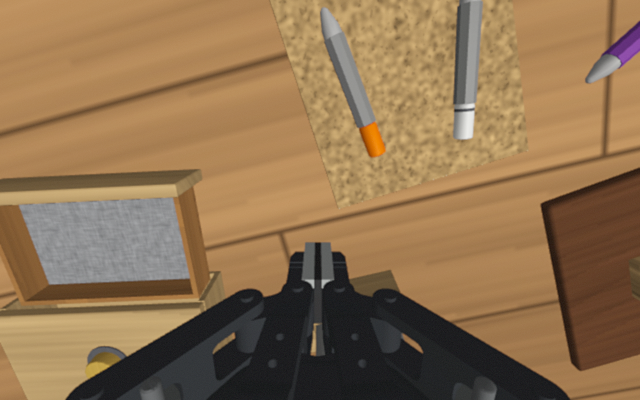

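View pics/t3.png

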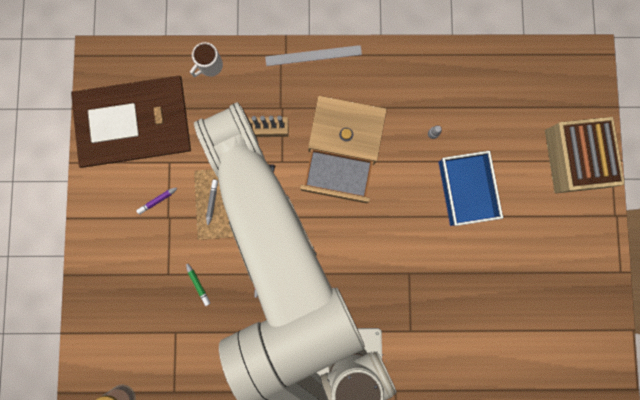

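Request:
send_rows(
  increments=[
    [[0.035,-0.027,0.003,-2],[0.035,-0.026,0.003,-2],[0.035,-0.026,0.003,-2],[0.033,-0.025,0.003,-1.3],[0,0,0.003,0],[0,0,0,0],[0,0,0,0],[0,0,0,0]],
  ],
  hand=0.1,
)

```text
clock: 4.35
eef_pos: [0.4675, 0.4142, 0.1553]
tool_rot: [0.744, 0.669, 0.001, -0.003]
ft_force: [-0.5, -0.8, 0.5]
grip_width: 0.0383
```

```bash
python3 -c "
from h import *
to(.469,.408,.15,83.2)
shot('wrist','w4')
c=load('w3')
a=px(c,376,155,.012);b=px(c,325,10,.012);print('rej',a,b,(a+b)/2,np.linalg.norm(a-b),np.degrees(np.arctan2(*(a-b)[1::-1])))
q=[px(c,u,v,.013) for u,v in [(20,205),(178,198),(187,278),(43,287)]]
print(np.round(q,4),[np.linalg.norm(q[i]-q[i-1]) for i in range(4)])
c=load('t3');a=cv2.resize(c['image'][140:210,290:390,::-1],None,fx=7,fy=7,interpolation=cv2.INTER_CUBIC);cv2.imwrite('pics/c3.png',a)
"
```

```text
t 4.35 p [0.4675 0.4142 0.1553] phi 83.93 tilt [ 0.006 -0.002 -1.   ] d [-0.006   0.0021  0.0053] turn 0.73 w 0.0383 F [-0.5 -0.8  0.5]
 d in target phi [-0.006   0.0022  0.0053]
rej [0.53188355 0.3134405  0.012     ] [0.3994921  0.29398819 0.012     ] [0.46568782 0.30371435 0.012     ] 0.13381288706829225 8.358676283158433
[[ 0.494  -0.0518  0.013 ]
 [ 0.5263  0.109   0.013 ]
 [ 0.617   0.0825  0.013 ]
 [ 0.5886 -0.0803  0.013 ]] [np.float64(0.09879576178855956), np.float64(0.16398205006956806), np.float64(0.0945562497651071), np.float64(0.16524177465744141)]
```

View pics/w4.png

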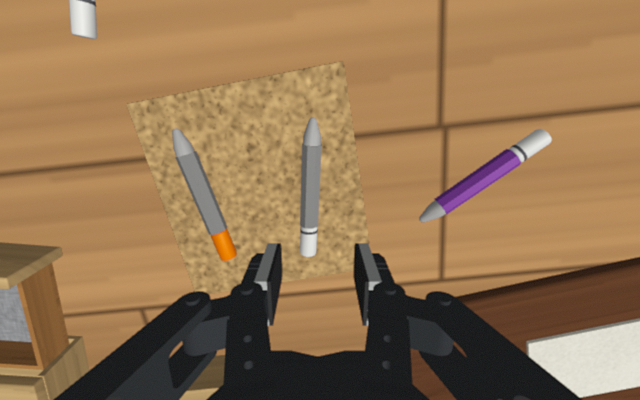

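View pics/c3.png

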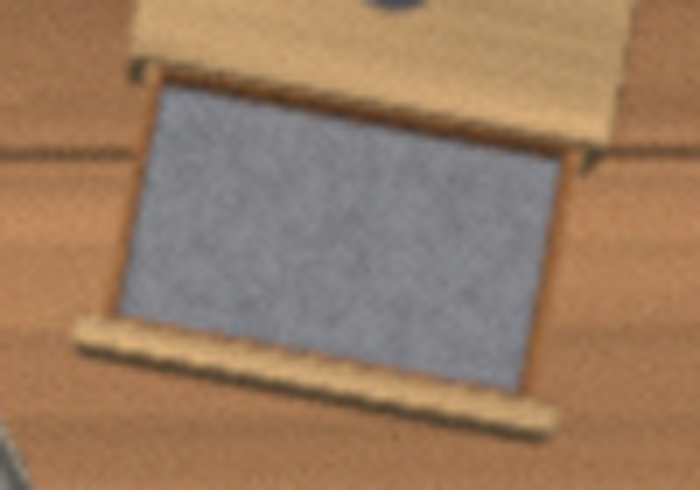

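```bash
python3 -c "
from h import *
c=load('w4')
a=px(c,308.5,254,.012);b=px(c,312,118,.012);print('good',a,b,(a+b)/2,np.linalg.norm(a-b),np.degrees(np.arctan2(*(a-b)[1::-1])))
a=px(c,229,260,.012);b=px(c,177,129,.012);print('rej',a,b,(a+b)/2,np.linalg.norm(a-b),np.degrees(np.arctan2(*(a-b)[1::-1])))
c=load('t3')
f=lambda u,v,z:px(c,290+u/7,140+v/7,z)
a=f(75,341,.064);b=f(545,433,.064);print('front',a,b,(a+b)/2,np.linalg.norm(a-b),np.degrees(np.arctan2(*(a-b)[1::-1])))
q=[f(*x,.013) for x in [(165,85),(560,155),(522,390),(120,318)]]
print(np.round(q,4),sum(q)/4,[np.linalg.norm(q[i]-q[i-1]) for i in range(4)])
"
```

```text
good [0.53740796 0.39733714 0.012     ] [0.40176174 0.4160682  0.012     ] [0.46958485 0.40670267 0.012     ] 0.13693337526658536 -7.862119120679389
rej [0.53547539 0.313909   0.012     ] [0.39851245 0.29365899 0.012     ] [0.46699392 0.30378399 0.012     ] 0.13845183280474171 8.410270158477452
front [0.50373789 0.13735523 0.064     ] [ 0.46460707 -0.05693444  0.064     ] [0.48417248 0.04021039 0.064     ] 0.1981910576608802 78.61271018486896
[[ 0.6214  0.0999  0.013 ]
 [ 0.5899 -0.071   0.013 ]
 [ 0.4877 -0.053   0.013 ]
 [ 0.5196  0.1197  0.013 ]] [0.55467003 0.02391101 0.013     ] [np.float64(0.1036285038324513), np.float64(0.17376260072928887), np.float64(0.10377160475930498), np.float64(0.17558817277914898)]
```

Request:
send_rows(
  increments=[
    [[-0.0035,0.0014,0.015,0.7],[-0.003,0.0014,0.025,0.6],[0,0,0.025,0],[0,0,0.025,0],[0,0,0.02,0],[0,0,0.015,0],[0,0,0.008,0],[0,0,0,0]],
  ],
)

```text
clock: 5.2
eef_pos: [0.479, 0.4005, 0.022]
tool_rot: [0.757, 0.653, 0.005, -0.002]
ft_force: [0.2, 0.5, 1.2]
grip_width: 0.0386
```

```bash
python3 -c "
from h import *
to(.4695,.4072,.017,82.6)
shot('wrist','w5')"
```

```text
t 5.2 p [0.479  0.4005 0.022 ] phi 81.57 tilt [ 0.011  0.003 -1.   ] d [ 0.0052 -0.0104  0.0051] turn -1.03 w 0.0386 F [0.2 0.5 1.2]
 d in target phi [ 0.0054 -0.0103  0.005 ]
```

View pics/w5.png

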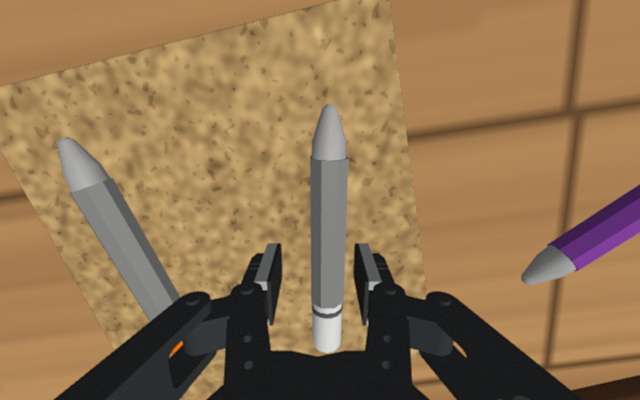

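Request:
send_rows(
  increments=[
    [[0.0025,-0.005,0.002,-0.5],[0.0025,-0.005,0.002,-0.5],[0,0,0.001,0],[0,0,0,0],[0,0,0,0],[0,0,0,0],[0,0,0,0],[0,0,0,0]],
  ],
)

```text
clock: 6.05
eef_pos: [0.4718, 0.41, 0.0222]
tool_rot: [0.751, 0.66, 0.01, -0.002]
ft_force: [-0.3, -0.6, -0.4]
grip_width: 0.0383
```

```bash
python3 -c "
from h import *
to(.4695,.4072,.017,82.6)"
```

```text
t 6.05 p [0.4718 0.41   0.0222] phi 82.68 tilt [ 0.018  0.01  -1.   ] d [-0.0032 -0.002   0.0051] turn 0.08 w 0.0383 F [-0.3 -0.6 -0.4]
 d in target phi [-0.0031 -0.002   0.0052]
```

Request:
send_rows(
  increments=[
    [[-0.0015,-0.001,0.003,0],[-0.0015,-0.001,0.003,0],[0,0,0.001,0],[0,0,0,0],[0,0,0,0],[0,0,0,0],[0,0,0,0],[0,0,0,0]],
  ],
  hand=1,
)

```text
clock: 6.85
eef_pos: [0.4705, 0.4081, 0.0181]
tool_rot: [0.751, 0.66, 0.012, -0.003]
ft_force: [-1.4, -0.5, 1.7]
grip_width: 0.0162
```

```bash
python3 -c "
from h import *
to(.549,.026,.15,82.6)
shot('wrist','w6')"
```

```text
t 6.85 p [0.4705 0.4081 0.0181] phi 82.64 tilt [ 0.022  0.012 -1.   ] d [-0.3659  0.1285 -0.1385] turn 0.04 w 0.0162 F [-1.4 -0.5  1.7]
 d in target phi [-0.3688  0.1271 -0.1319]
```

View pics/w6.png

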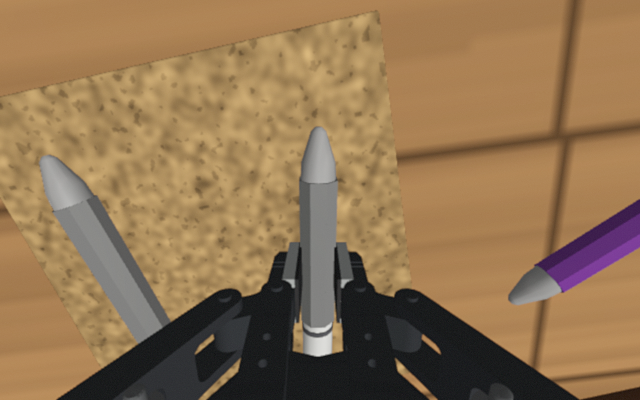

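Request:
send_rows(
  increments=[
    [[0,0,-0.03,0],[0,0,-0.035,0],[0,0,-0.035,0],[0,0,-0.03,0],[-0.037,0.013,-0.005,0],[-0.037,0.013,0,0],[-0.037,0.013,0,0],[-0.037,0.013,0,0]],
  ],
)

```text
clock: 7.7
eef_pos: [0.5, 0.2514, 0.151]
tool_rot: [0.747, 0.664, 0.009, -0.002]
ft_force: [0.8, -0.9, -1.0]
grip_width: 0.0161
```

```bash
python3 -c "
from h import *
to(.549,.026,.15,-11.4)"
```

```text
t 7.7 p [0.5    0.2514 0.151 ] phi 83.25 tilt [ 0.017  0.009 -1.   ] d [-0.2181  0.0751 -0.002 ] turn 94.65 w 0.0161 F [ 0.8 -0.9 -1. ]
 d in target phi [0.0926 0.2113 0.001 ]
```

Request:
send_rows(
  increments=[
    [[-0.037,0.013,0,0],[-0.037,0.013,0,0],[-0.037,0.013,0,0],[-0.037,0.013,0,0],[-0.037,0.012,0,0],[-0.03,0.01,0,0],[0,0,0,8],[0,0,0,8]],
  ],
)

```text
clock: 8.5
eef_pos: [0.5479, 0.0133, 0.1442]
tool_rot: [0.837, 0.547, 0.006, -0.003]
ft_force: [-0.8, 0.2, -0.5]
grip_width: 0.0159
```

Request:
send_rows(
  increments=[
    [[0,0,0,8.5],[0,0,0,8.5],[0,0,0,8.5],[0,0,0,8.5],[0,0,0,8.5],[0,0,0,8.5],[0,0,0,8.5],[0,0,0,8.5]],
  ],
)

```text
clock: 9.3
eef_pos: [0.545, 0.0109, 0.1389]
tool_rot: [1.0, -0.021, -0.002, -0.005]
ft_force: [-0.1, -0.5, -0.6]
grip_width: 0.0162
```

```bash
python3 -c "
from h import *
to(.549,.026,.10,-11.4)"
```

```text
t 9.3 p [0.545  0.0109 0.1389] phi -2.35 tilt [-0.003 -0.011 -1.   ] d [ 0.0035 -0.0148  0.0391] turn 9.05 w 0.0162 F [-0.1 -0.5 -0.6]
 d in target phi [ 0.0009 -0.0155  0.0389]
```

Request:
send_rows(
  increments=[
    [[0.002,-0.005,0.006,5],[0,-0.005,0.006,4],[0,-0.005,0.006,0],[0,0,0.006,0],[0,0,0.006,0],[0,0,0.006,0],[0,0,0,0],[0,0,0,0]],
  ],
)

```text
clock: 10.1
eef_pos: [0.5472, 0.0258, 0.0982]
tool_rot: [0.995, -0.101, -0.004, -0.004]
ft_force: [-0.0, -0.0, -0.3]
grip_width: 0.0158
```

```bash
python3 -c "
from h import *
to(.549,.026,.03,-11.4)
shot('wrist','w7');shot('scene','s7');shot('top','t7')"
```

```text
t 10.1 p [0.5472 0.0258 0.0982] phi -11.63 tilt [-0.01  -0.008 -1.   ] d [ 0.0024 -0.      0.0681] turn -0.23 w 0.0158 F [-0.  -0.  -0.3]
 d in target phi [ 0.0018 -0.0005  0.0682]
```

View pics/w7.png

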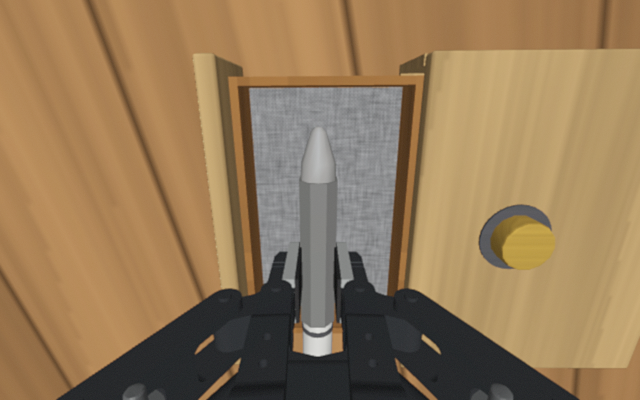

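View pics/s7.png

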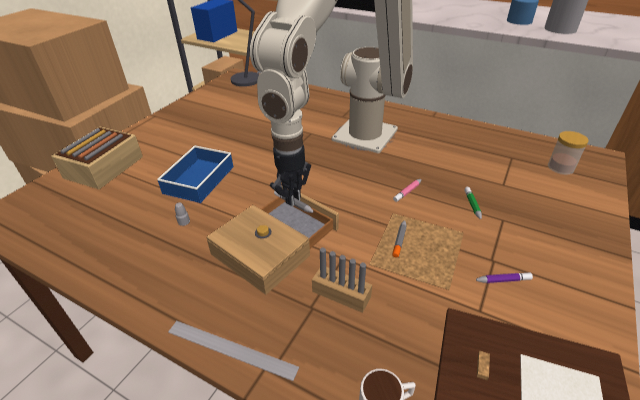

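Request:
send_rows(
  increments=[
    [[0.001,0,0.01,0],[0.001,0,0.012,0],[0,0,0.012,0],[0,0,0.01,0],[0,0,0.008,0],[0,0,0.006,0],[0,0,0.002,0],[0,0,0,0]],
  ],
)

```text
clock: 11.05
eef_pos: [0.5485, 0.0259, 0.0324]
tool_rot: [0.995, -0.101, -0.005, -0.004]
ft_force: [-0.3, -0.5, -1.2]
grip_width: 0.016
```

```bash
python3 -c "
from h import *
to(.549,.026,.029,-11.4)
shot('wrist','w8')"
```

```text
t 11.05 p [0.5485 0.0259 0.0324] phi -11.64 tilt [-0.01  -0.008 -1.   ] d [ 0.0005 -0.0001  0.0034] turn -0.24 w 0.016 F [-0.3 -0.5 -1.2]
 d in target phi [ 0.0005 -0.0002  0.0034]
```

View pics/w8.png

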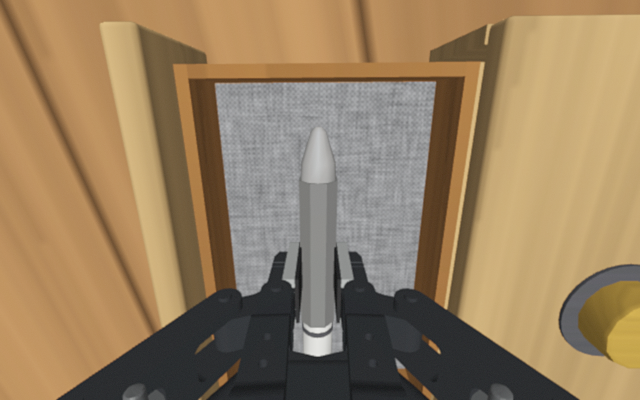

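Well centred. Down the last few millimetres, watching force.

Request:
send_rows(
  increments=[
    [[0,0,0.002,0],[0,0,0.002,0],[0,0,0.001,0],[0,0,0,0],[0,0,0,0],[0,0,0,0],[0,0,0,0],[0,0,0,0]],
  ],
)

```text
clock: 11.9
eef_pos: [0.5503, 0.0261, 0.0292]
tool_rot: [0.995, -0.101, -0.002, -0.005]
ft_force: [-1.8, -0.4, -1.3]
grip_width: 0.016
```

```bash
python3 -c "
from h import *
to(.549,.026,.028,-11.4)"
```

```text
t 11.9 p [0.5503 0.0261 0.0292] phi -11.64 tilt [-0.006 -0.009 -1.   ] d [-0.0013  0.0004  0.0012] turn -0.24 w 0.016 F [-1.8 -0.4 -1.3]
 d in target phi [-0.0013  0.0003  0.0012]
```

Request:
send_rows(
  increments=[
    [[0,0,0.001,0],[0,0,0,0],[0,0,0,0],[0,0,0,0],[0,0,0,0],[0,0,0,0],[0,0,-0.005,0],[0,0,-0.01,0]],
  ],
  hand=0.2,
)

```text
clock: 12.7
eef_pos: [0.5494, 0.0259, 0.0428]
tool_rot: [0.995, -0.101, -0.004, -0.005]
ft_force: [-0.7, -1.0, 0.0]
grip_width: 0.0341
```

Request:
send_rows(
  increments=[
    [[0,0,-0.02,0],[0,0,-0.03,0],[0,0,-0.03,0],[0,0,-0.02,0],[0,0,0,0],[0,0,0,0],[0,0,0,0],[0,0,0,0]],
  ],
)

```text
clock: 13.5
eef_pos: [0.5501, 0.0249, 0.1505]
tool_rot: [0.995, -0.101, -0.002, -0.005]
ft_force: [-0.2, 1.6, 0.1]
grip_width: 0.0343
```

```bash
python3 -c "
from h import *
to(.484-.06,.040+.012,.03,-11.4)
shot('wrist','w9')"
```

```text
t 13.5 p [0.5501 0.0249 0.1505] phi -11.63 tilt [-0.005 -0.009 -1.   ] d [-1.283e-01 -1.000e-04  1.212e-01] turn -0.23 w 0.0343 F [-0.2  1.6  0.1]
 d in target phi [-0.1289 -0.0017  0.1205]
```

View pics/w9.png

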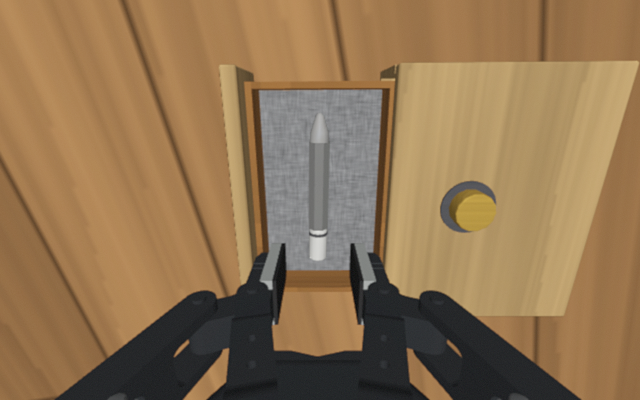

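Request:
send_rows(
  increments=[
    [[-0.033,0,0,0],[-0.033,0,0,0],[-0.033,0,0,0],[-0.03,0,0.01,0],[0,0,0.03,0],[0,0,0.03,0],[0,0,0.03,0],[0,0,0.015,0]],
  ],
  hand=1,
)

```text
clock: 14.35
eef_pos: [0.4146, 0.0526, 0.0279]
tool_rot: [0.995, -0.101, -0.006, -0.004]
ft_force: [-0.6, -0.6, 0.2]
grip_width: 0.0
```

```bash
python3 -c "
from h import *
to(.484,.040,.03,-11.4)"
```

```text
t 14.35 p [0.4146 0.0526 0.0279] phi -11.63 tilt [-0.012 -0.007 -1.   ] d [ 0.0705 -0.0017 -0.0029] turn -0.23 w 0.0 F [-0.6 -0.6  0.2]
 d in target phi [ 0.0705 -0.0014 -0.0021]
```

Request:
send_rows(
  increments=[
    [[0.008,0,-0.003,0],[0.008,0,-0.002,0],[0.008,0,-0.001,0],[0.008,0,-0.001,0],[0.008,0,0,0],[0.006,0,0,0],[0.006,0,0,0],[0.006,0,0,0]],
  ],
)

```text
clock: 15.15
eef_pos: [0.4753, 0.0397, 0.0347]
tool_rot: [0.995, -0.101, -0.007, -0.004]
ft_force: [-2.5, 1.3, 2.1]
grip_width: -0.0
```

```bash
python3 -c "
from h import *
to(.484,.040,.03,-11.4)"
```

```text
t 15.15 p [0.4753 0.0397 0.0347] phi -11.64 tilt [-0.016 -0.007 -1.   ] d [ 0.0085 -0.002   0.0046] turn -0.24 w -0.0 F [-2.5  1.3  2.1]
 d in target phi [ 0.0085 -0.002   0.0047]
```

Request:
send_rows(
  increments=[
    [[0.007,0,0.002,0],[0.007,0,0.001,0],[0.007,0,0,0],[0.007,0,0,0],[0.007,0,0,0],[0.007,0,0,0],[0.007,0,0,0],[0.007,0,0,0]],
  ],
)

```text
clock: 15.95
eef_pos: [0.5352, 0.0278, 0.0346]
tool_rot: [0.995, -0.101, -0.006, -0.004]
ft_force: [-3.5, 0.5, 5.4]
grip_width: -0.0001
```

```bash
python3 -c "
from h import *
to(.59,.018,.03,-11.4);shot('wrist','w10')"
```

```text
t 15.95 p [0.5352 0.0278 0.0346] phi -11.6 tilt [-0.013 -0.008 -1.   ] d [ 0.0557 -0.0013  0.0039] turn -0.2 w -0.0001 F [-3.5  0.5  5.4]
 d in target phi [ 0.0557 -0.0012  0.0046]
```

View pics/w10.png

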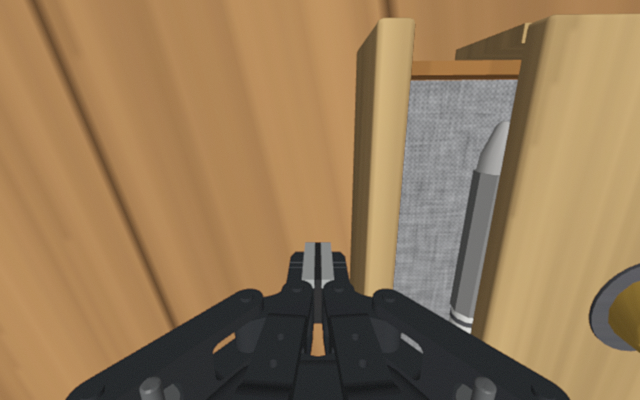

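Request:
send_rows(
  increments=[
    [[0.006,0,0,0],[0.006,0,0,0],[0.006,0,0,0],[0.006,0,0,0],[0.005,0,0,0],[0.005,0,0,0],[0.004,0,0,0],[0.003,0,0,0]],
  ],
)

```text
clock: 16.8
eef_pos: [0.573, 0.0203, 0.0349]
tool_rot: [0.995, -0.1, -0.012, -0.005]
ft_force: [-6.7, 2.0, 6.1]
grip_width: -0.0
```

```bash
python3 -c "
from h import *
to(.59,.018,.03,-11.4);shot('wrist','w11')"
```

```text
t 16.8 p [0.573  0.0203 0.0349] phi -11.52 tilt [-0.025 -0.008 -1.   ] d [ 0.0172 -0.0011  0.0045] turn -0.12 w -0.0 F [-6.7  2.   6.1]
 d in target phi [ 0.0171 -0.0011  0.0049]
```

View pics/w11.png

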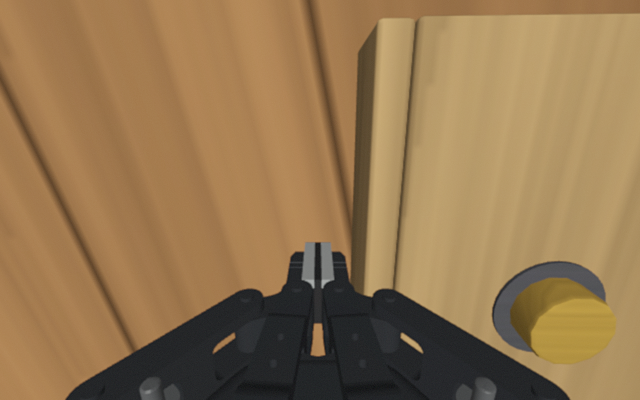

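Request:
send_rows(
  increments=[
    [[0.005,0,0,0],[0.005,0,0,0],[0.005,0,0,0],[0.005,0,0,0],[0.005,0,0,0],[0.006,0,0,0],[0.006,0,0,0],[0.006,0,0,0]],
  ],
)

```text
clock: 17.65
eef_pos: [0.5709, 0.0205, 0.0364]
tool_rot: [0.994, -0.097, -0.057, -0.009]
ft_force: [-17.8, 3.4, 19.0]
grip_width: 0.0003
```

```bash
python3 -c "
from h import *
to(.59,.018,.03,-11.4);shot('wrist','w12')"
```

```text
t 17.65 p [0.5709 0.0205 0.0364] phi -11.12 tilt [-0.116 -0.008 -0.993] d [ 0.0199 -0.0012  0.0041] turn 0.28 w 0.0003 F [-17.8   3.4  19. ]
 d in target phi [ 0.0193 -0.0013  0.0064]
```

View pics/w12.png

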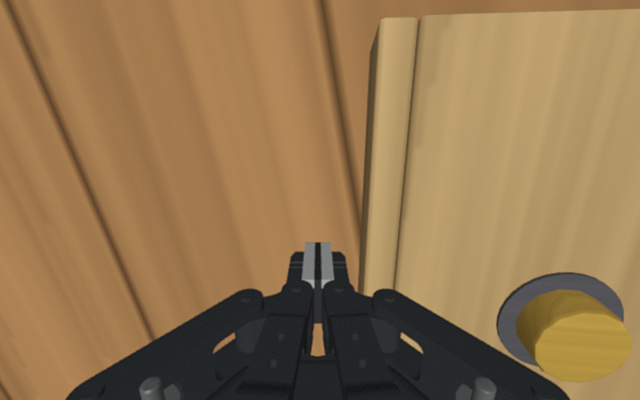

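Request:
send_rows(
  increments=[
    [[-0.005,0,0,0],[-0.01,0,0,0],[-0.01,0,0,0],[-0.015,0,-0.005,0],[-0.015,0,-0.01,0],[-0.01,0,-0.02,0],[0,0,-0.02,0],[0,0,-0.02,0]],
  ],
)

```text
clock: 18.5
eef_pos: [0.5096, 0.0306, 0.1151]
tool_rot: [0.993, -0.097, -0.061, -0.008]
ft_force: [-0.1, -0.6, -0.6]
grip_width: -0.0
```

```bash
python3 -c "
from h import *
to(.59,.018,.03,-11.4);shot('wrist','w13');shot('top','t13')
c=load('t13');a=cv2.resize(c['image'][80:210,290:390,::-1],None,fx=4.5,fy=4.5,interpolation=cv2.INTER_CUBIC);cv2.imwrite('pics/c13.png',a)"
```

```text
t 18.5 p [0.5096 0.0306 0.1151] phi -11.15 tilt [-0.123 -0.004 -0.992] d [ 0.0911 -0.0029  0.0745] turn 0.25 w -0.0 F [-0.1 -0.6 -0.6]
 d in target phi [ 0.0813 -0.0035  0.0851]
```

View pics/w13.png

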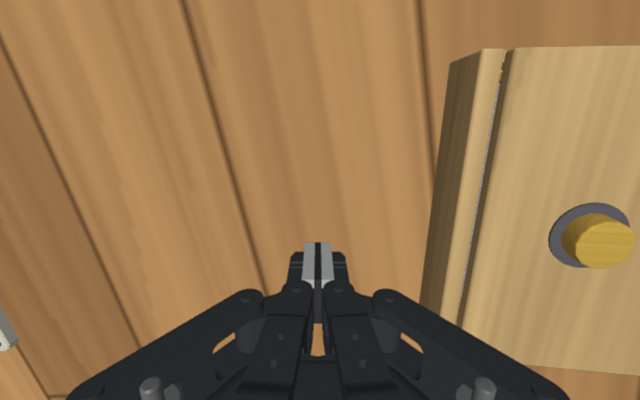

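View pics/c13.png

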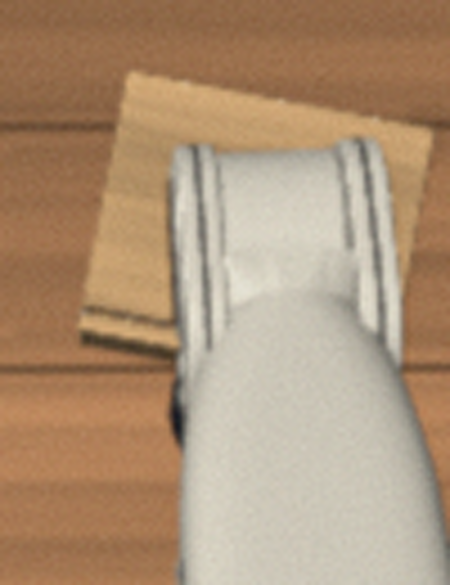

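```bash
python3 -c "
from h import *
a=load('top0')['image'][140:165,300:332,::-1];b=load('t13')['image'][140:165,300:332,::-1]
cv2.imwrite('pics/cc.png',cv2.resize(np.hstack([a,b]),None,fx=11,fy=11,interpolation=cv2.INTER_CUBIC))"
```

```text
(no output)
```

View pics/cc.png

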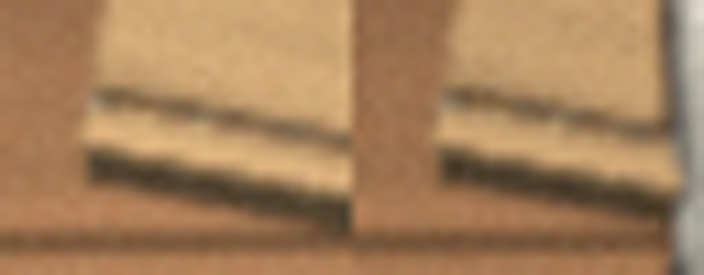

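Request:
send_rows(
  increments=[
    [[0,0,-0.006,-8.5],[0,0,-0.006,-8.5],[0,0,-0.006,-8.5],[0,0,-0.006,-8.5],[0,0,-0.006,-8.5],[0,0,-0.006,-8.5],[0,0,-0.006,-8.5],[0,0,-0.006,-8.5]],
  ],
  hand=0,
)

```text
clock: 19.4
eef_pos: [0.5149, 0.0286, 0.1568]
tool_rot: [0.874, 0.483, -0.046, -0.04]
ft_force: [0.8, 0.1, 0.1]
grip_width: 0.0426
```

```bash
python3 -c "
from h import *
to(.467,.304,.15,98.6)"
```

```text
t 19.4 p [0.5149 0.0286 0.1568] phi 57.99 tilt [-0.041 -0.115 -0.993] d [ 0.2083 -0.1856  0.0196] turn -40.61 w 0.0426 F [0.8 0.1 0.1]
 d in target phi [ 0.2795 -0.0061  0.0068]
```

Request:
send_rows(
  increments=[
    [[0.03,-0.027,0.002,-8.1],[0.033,-0.022,0.002,-8.1],[0.036,-0.018,0.001,-8.1],[0.038,-0.012,0,-8.1],[0.039,-0.007,0,-8.1],[0.04,-0.001,0,0],[0.03,0,0,0],[0,0,0,0]],
  ],
)

```text
clock: 20.2
eef_pos: [0.4636, 0.3006, 0.1543]
tool_rot: [0.643, 0.764, -0.03, -0.054]
ft_force: [0.4, -0.2, 0.4]
grip_width: 0.0425
```

```bash
python3 -c "
from h import *
to(.467,.304,.05,98.6);shot('wrist','w14');R=Rot.from_quat(bot.get_obs()['tool_rot']).as_matrix();print(R)"
```

```text
t 20.2 p [0.4636 0.3006 0.1543] phi 99.69 tilt [ 0.044 -0.115 -0.992] d [-0.0018  0.0159  0.1032] turn 1.09 w 0.0425 F [ 0.4 -0.2  0.4]
 d in target phi [0.0029 0.0039 0.1043]
[[-0.16678122  0.97846362 -0.12162638]
 [ 0.98508942  0.17063811  0.02194237]
 [ 0.0422239  -0.11615328 -0.99233339]]
```

View pics/w14.png

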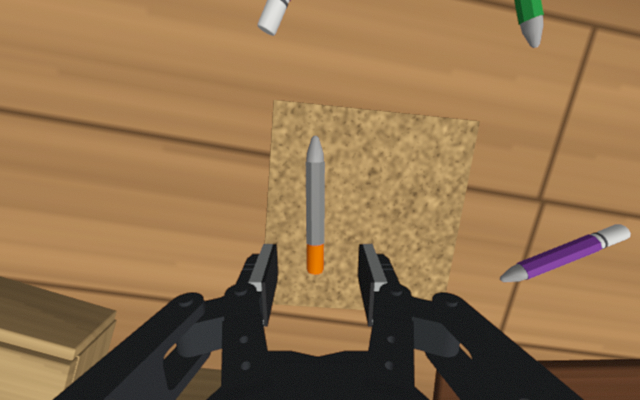

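Request:
send_rows(
  increments=[
    [[-0.001,0.004,0.022,1],[-0.001,0.004,0.025,0],[-0.001,0.004,0.025,0],[0,0.003,0.022,0],[0,0.002,0.016,0],[0,0.001,0.01,0],[0,0,0.003,0],[0,0,0,0]],
  ],
)

```text
clock: 21.05
eef_pos: [0.4677, 0.2917, 0.0209]
tool_rot: [0.654, 0.754, -0.034, -0.052]
ft_force: [-0.3, 1.7, 1.7]
grip_width: 0.0426
```

```bash
python3 -c "
from h import *
to(.467,.304,.018,98.6);shot('wrist','w15')"
```

```text
t 21.05 p [0.4677 0.2917 0.0209] phi 98.01 tilt [ 0.035 -0.119 -0.992] d [0.0122 0.0014 0.0032] turn -0.59 w 0.0426 F [-0.3  1.7  1.7]
 d in target phi [0.0123 0.0011 0.0029]
```

View pics/w15.png

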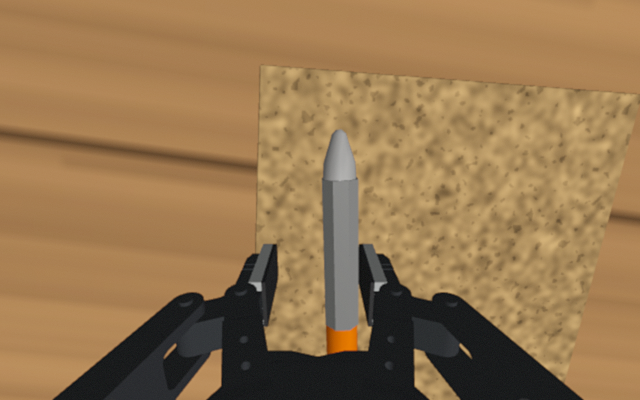

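Request:
send_rows(
  increments=[
    [[0.006,0.001,0.002,-0.5],[0.005,0,0.002,0],[0,0,0.001,0],[0,0,0,0],[0,0,0,0],[0,0,0,0],[0,0,0,0],[0,0,0,0]],
  ],
)

```text
clock: 21.9
eef_pos: [0.469, 0.3055, 0.0197]
tool_rot: [0.65, 0.758, -0.03, -0.051]
ft_force: [-0.1, 0.7, 0.0]
grip_width: 0.0427
```

```bash
python3 -c "
from h import *
to(.467,.304,.018,98.6);shot('wrist','w16')"
```

```text
t 21.9 p [0.469  0.3055 0.0197] phi 98.62 tilt [ 0.038 -0.111 -0.993] d [-0.0012 -0.002   0.0019] turn 0.02 w 0.0427 F [-0.1  0.7  0. ]
 d in target phi [-0.0012 -0.0022  0.0017]
```

View pics/w16.png

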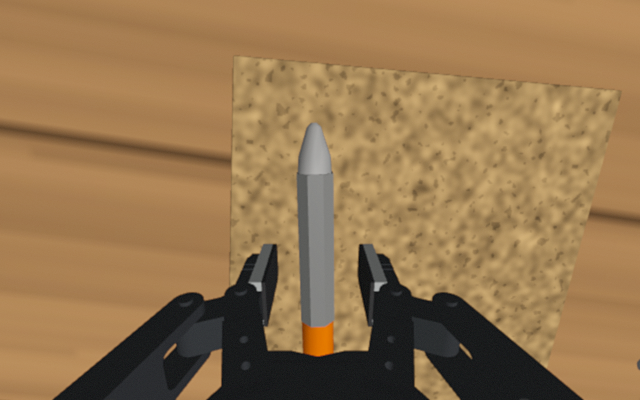

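Centred; close and lift.

Request:
send_rows(
  increments=[
    [[-0.001,-0.002,0.002,0],[0,0,0.001,0],[0,0,0,0],[0,0,0,0],[0,0,0,0],[0,0,0,0],[0,0,-0.015,0],[0,0,-0.03,0]],
  ],
  hand=1,
)

```text
clock: 22.75
eef_pos: [0.4682, 0.3009, 0.058]
tool_rot: [0.65, 0.757, -0.035, -0.052]
ft_force: [0.5, 0.5, 0.5]
grip_width: 0.0161
```

```bash
python3 -c "
from h import *
to(.505,-.366,.18,98.6);shot('wrist','w17')"
```

```text
t 22.75 p [0.4682 0.3009 0.058 ] phi 98.6 tilt [ 0.034 -0.121 -0.992] d [-0.6604 -0.0803 -0.1358] turn -0.0 w 0.0161 F [0.5 0.5 0.5]
 d in target phi [-0.6649 -0.0633 -0.122 ]
```

View pics/w17.png

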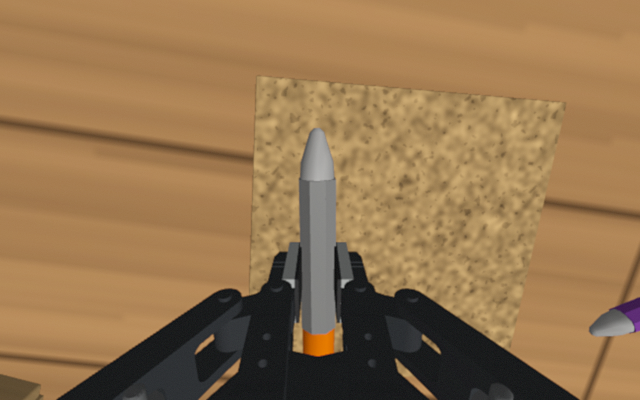

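Request:
send_rows(
  increments=[
    [[0,-0.005,-0.04,0],[0,-0.005,-0.04,0],[-0.02,-0.005,-0.04,0],[-0.04,-0.004,-0.006,0],[-0.043,-0.004,0,0],[-0.043,-0.004,-0.001,0],[-0.043,-0.004,-0.001,0],[-0.043,-0.004,-0.001,0]],
  ],
)

```text
clock: 23.6
eef_pos: [0.4908, 0.0642, 0.1927]
tool_rot: [0.646, 0.762, -0.027, -0.048]
ft_force: [0.8, -0.2, 0.2]
grip_width: 0.0159
```

Request:
send_rows(
  increments=[
    [[-0.043,-0.004,-0.001,0],[-0.043,-0.004,-0.001,0],[-0.043,-0.004,-0.001,0],[-0.043,-0.004,-0.001,0],[-0.043,-0.004,-0.001,0],[-0.043,-0.004,-0.001,0],[-0.04,-0.004,-0.001,0],[-0.035,-0.004,-0.001,0]],
  ],
)

```text
clock: 24.4
eef_pos: [0.5133, -0.2847, 0.1893]
tool_rot: [0.646, 0.761, -0.026, -0.047]
ft_force: [1.0, -0.0, -0.0]
grip_width: 0.0162
```

```bash
python3 -c "
from h import *
to(.505,-.366,.12,98.6)"
```

```text
t 24.4 p [ 0.5133 -0.2847  0.1893] phi 99.25 tilt [ 0.038 -0.1   -0.994] d [-0.0815 -0.0145  0.068 ] turn 0.65 w 0.0162 F [ 1. -0. -0.]
 d in target phi [-0.0791 -0.0203  0.0693]
```

Request:
send_rows(
  increments=[
    [[-0.025,-0.004,0.005,0.6],[-0.025,-0.004,0.01,0],[-0.02,-0.004,0.015,0],[-0.007,-0.002,0.015,0],[0,0,0.01,0],[0,0,0.005,0],[0,0,0,0],[0,0,0,0]],
  ],
)

```text
clock: 25.2
eef_pos: [0.5037, -0.3704, 0.1227]
tool_rot: [0.653, 0.755, -0.026, -0.046]
ft_force: [0.5, -0.3, -1.3]
grip_width: 0.0163
```

```bash
python3 -c "
from h import *
to(.505,-.366,.03,98.6);shot('wrist','w18')"
```

```text
t 25.2 p [ 0.5037 -0.3704  0.1227] phi 98.18 tilt [ 0.036 -0.1   -0.994] d [0.0008 0.0111 0.0922] turn -0.42 w 0.0163 F [ 0.5 -0.3 -1.3]
 d in target phi [0.0042 0.0019 0.0927]
```

View pics/w18.png

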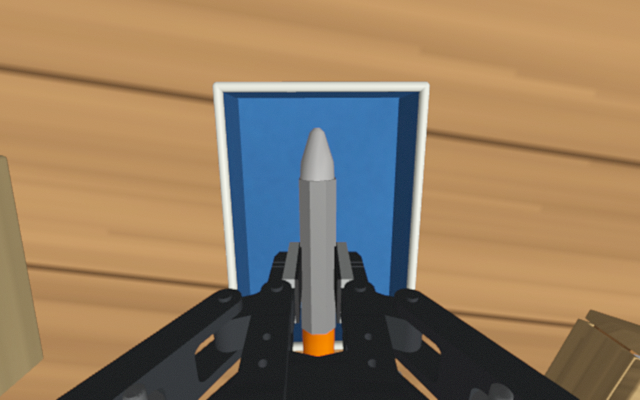

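Request:
send_rows(
  increments=[
    [[0,0.002,0.015,0],[0,0.002,0.015,0],[0,0.002,0.015,0],[0,0.002,0.015,0],[0,0.002,0.012,0],[0,0.001,0.01,0],[0,0,0.006,0],[0,0,0,0]],
  ],
)

```text
clock: 26.05
eef_pos: [0.5126, -0.366, 0.039]
tool_rot: [0.651, 0.758, -0.025, -0.039]
ft_force: [0.8, -0.2, -0.5]
grip_width: 0.0158
```

```bash
python3 -c "
from h import *
to(.505,-.366,.023,98.6);shot('wrist','w19')"
```

```text
t 26.05 p [ 0.5126 -0.366   0.039 ] phi 98.59 tilt [ 0.026 -0.089 -0.996] d [ 0.0007 -0.006   0.0166] turn -0.01 w 0.0158 F [ 0.8 -0.2 -0.5]
 d in target phi [ 0.0011 -0.0075  0.016 ]
```

View pics/w19.png

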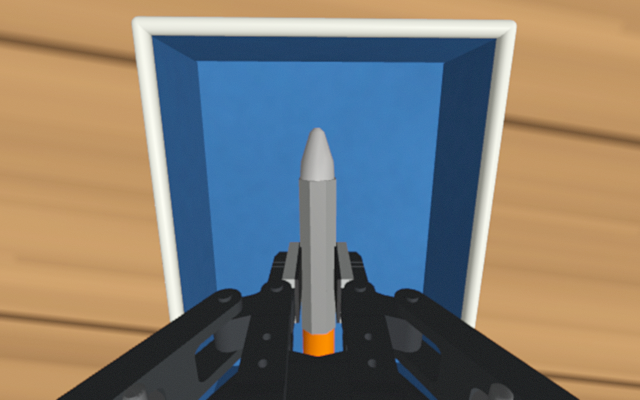

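Request:
send_rows(
  increments=[
    [[0,-0.002,0.005,0],[0,-0.002,0.005,0],[0,-0.002,0.003,0],[0,0,0.001,0],[0,0,0,0],[0,0,0,0],[0,0,0,0],[0,0,0,0]],
  ],
)

```text
clock: 26.9
eef_pos: [0.506, -0.3683, 0.0273]
tool_rot: [0.651, 0.757, -0.025, -0.036]
ft_force: [1.0, -0.3, -0.5]
grip_width: 0.016
```

```bash
python3 -c "
from h import *
to(.505,-.366,.022,98.6)"
```

```text
t 26.9 p [ 0.506  -0.3683  0.0273] phi 98.55 tilt [ 0.023 -0.085 -0.996] d [ 0.0023 -0.0002  0.0054] turn -0.05 w 0.016 F [ 1.  -0.3 -0.5]
 d in target phi [ 0.0025 -0.0007  0.0053]
```

Request:
send_rows(
  increments=[
    [[0,0,0.004,0],[0,0,0.002,0],[0,0,0.001,0],[0,0,0,0],[0,0,0,0],[0,0,0,0],[0,0,0,0],[0,0,0,0]],
  ],
)

```text
clock: 27.7
eef_pos: [0.5056, -0.3682, 0.0197]
tool_rot: [0.651, 0.757, -0.025, -0.036]
ft_force: [-0.7, 0.2, -0.8]
grip_width: 0.0159
```

Request:
send_rows(
  increments=[
    [[0,0,0,0],[0,0,0,0],[0,0,0,0],[0,0,0,0],[0,0,-0.01,0],[0,0,-0.02,0],[0,0,-0.03,0],[0,0,-0.04,0]],
  ],
  hand=0.2,
)

```text
clock: 28.5
eef_pos: [0.5106, -0.3667, 0.1173]
tool_rot: [0.651, 0.757, -0.026, -0.043]
ft_force: [1.3, -0.4, -0.7]
grip_width: 0.0343
```

Request:
send_rows(
  increments=[
    [[0,-0.01,-0.04,0],[0,-0.03,-0.04,0],[0,-0.04,0,0],[0,-0.04,0,0],[0,-0.04,0,0],[0,-0.03,0,0],[0,0,0,0],[0,0,0,0]],
  ],
)

```text
clock: 29.3
eef_pos: [0.3313, -0.4002, 0.2322]
tool_rot: [0.651, 0.758, -0.026, -0.03]
ft_force: [0.3, -0.0, -0.5]
grip_width: 0.0342
```

```bash
python3 -c "
from h import *
to(.5,-.366,.2,98.6);shot('top','t20')
c=load('t20');a=cv2.resize(c['image'][80:240,290:510,::-1],None,fx=3.5,fy=3.5,interpolation=cv2.INTER_CUBIC);cv2.imwrite('pics/c20.png',a)
a=load('top0')['image'][140:175,300:385,::-1];b=c['image'][140:175,300:385,::-1]
cv2.imwrite('pics/cc2.png',cv2.resize(np.vstack([a,b]),None,fx=8,fy=8,interpolation=cv2.INTER_CUBIC))"
```

```text
t 29.3 p [ 0.3313 -0.4002  0.2322] phi 98.72 tilt [ 0.011 -0.079 -0.997] d [0.0079 0.174  0.0187] turn 0.12 w 0.0342 F [ 0.3 -0.  -0.5]
 d in target phi [0.0086 0.1719 0.0322]
```

View pics/c20.png

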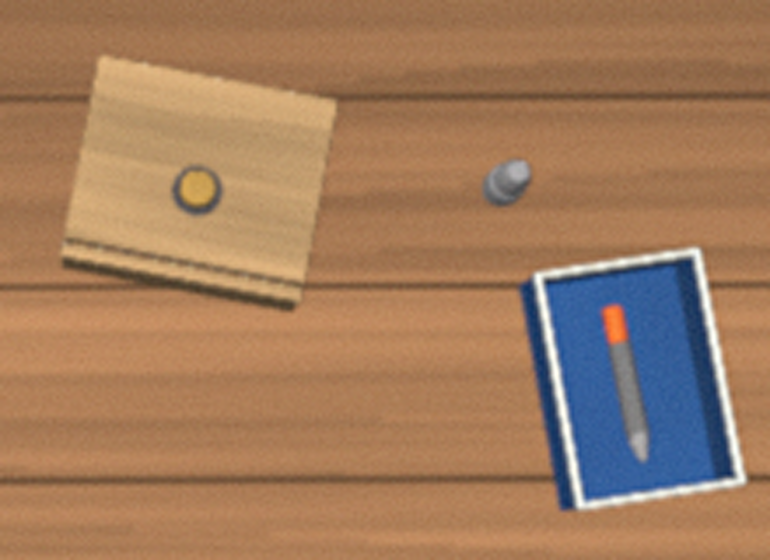

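View pics/cc2.png

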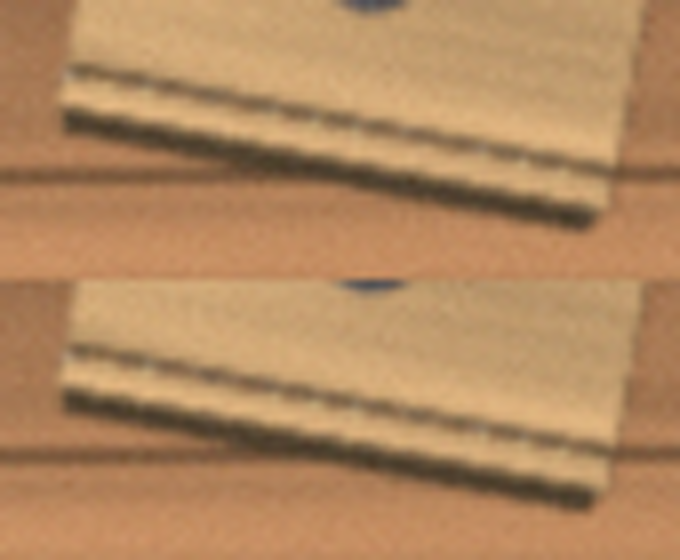

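```bash
python3 -c "
from h import *
o=bot.get_obs();print(o['clock'],np.abs(o['joint_vel']).max());print(order.job_done())"
```

```text
29.35 0.023902990995893093
the job is handed in; nothing more can be done
None
```

I pressed the stud, the drawer sprang out, and I laid the good pencil (chrome end) on its floor. I then pushed the drawer shut and put the orange-capped reject in the blue tin. The job was handed in at 29.35 s, and it reports no verdict.

**Last checks:**
- **Drawer:** in the final top picture its front sits where it did at the start, as far as the picture shows. The stud is up, so I take it as latched.
- **Good pencil:** it was seen lying centred on the drawer floor after release and before shutting. I could not see it once the drawer was closed.
- **Reject:** it lies flat in the tin.
- **Tin and housing:** neither shows any visible shift in the pictures.
- **Barrels:** I kept well clear of the stand, but I took no close look at it at the end.
- **Robot:** it was clear in the air at hand-in.

**What went off plan:**
- While I pushed the drawer against its end stop, the wrist force reached about 26 N and the tool tilted about 7 degrees. That was under the 40 N limit on the arm and gripper body. Some of the tilt stayed for the rest of the job, but the reject pick and placing were not affected.
- Both grasps needed small position corrections, because the arm drifted by up to 12 mm on the way down.

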